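# Release the swing bolt of a tile clamp

### The job

The glue on the majolica tile piece has set, so release its clamp: loosen the wing nut by well over a third of a turn (anticlockwise seen from above) while the bolt still stands upright in its slot, then swing the hinged bolt outward out of the forked end of the bar until it leans over by more than 45 degrees, and let go of it there. Leave the bar lying down on the tile and do not disturb the other things on the table.

Things in the scene. Friction and masses are not known exactly. Their poses are not given: they have to be found in the camera images.
- clamp: Steel clamp, fixed to the table: base plate 250 x 110 x 14 mm with a cork pad and the white, blue-painted tile piece. Origin on the table straight below the bolt's pivot; x points from the bolt along the bar to the bar's rear hinge, z up. The plate runs from x = -22 to +228 mm. The bolt swings out towards the clamp's -x.
- bolt_pivot (a point): Centre of the horizontal pin (parallel to the clamp's y) about which the eyebolt swings, 34 mm above the table, fixed on the clamp; axes as the clamp's.
- swing_bolt (a joint): Lean of the eyebolt (shaft 9 mm thick, tip 96 mm above the pivot): 0 = upright in the slot, grows as it swings out to the clamp's -x, stop at 1.3 rad. Stays where left; about 2 N at the nut moves it. The nut's 30 mm washer sits behind a 4 mm lip on the fork: the bolt cannot leave the slot until the nut has been turned to about 1.7 rad.
- wing_nut (a joint): Turn of the wing nut on the bolt: 0 = tight, grows as it is loosened (anticlockwise seen from above); stop at 3.4 rad; starts between 0 and 0.4. Coarse thread: the nut rises 4 mm per rad along the bolt. Stays where left; resists with about 0.1 Nm.
- nut_grip (a point): Point on the bolt's axis at mid-height of the steel wing nut's wings; 126 mm above table, 92 mm from the pivot, 30 mm above the fork's top when tight. x along the wings, z along the bolt. Wings upright, 60 mm over their flat outer ends (grip there), 12 mm thick, from 14 mm below to 13 mm above this point; hub 24 mm wide below. Wings lie parallel to the pivot pin at wing_nut = 2.64.
- clamp_bar (a joint): Lift of the steel bar that presses on the tile: 0 = down, grows as it opens upward about its rear hinge, 190 mm from the bolt. Bar 36 mm wide, 14 mm thick, top 96 mm above the table; front end a fork 45 mm wide with a 13 mm slot for the bolt, open to the clamp's -x, ending 19 mm beyond the bolt's axis. To stay down.
- shard: Loose blackened cooking-pot rim shard, curved, 150 mm long, 38 mm high, standing beside the clamp. Bystander. Origin at the table, mid-length.
- palette: Loose round white porcelain mixing palette, 110 mm across, 12 mm high, beside the clamp. Bystander. Origin under its centre.
- jar: Loose small jar, 56 mm across, 65 mm high, beside the clamp's rear. Bystander. Origin under its centre.

How it is judged (in metres and radians):
On the way:
1. the wing nut is loosened (turned to more than 1.8 rad) while the bolt still stands upright in its slot (leaning less than 0.2 rad) (value of joint wing_nut above 1.8 rad and value of joint swing_bolt below 0.2 rad), for 0.1 s.
At the end, for the whole second after the job is handed in: The bolt has been swung out of the fork and rests leaning more than 0.75 rad (43 degrees) from upright, still; the bar is down (lift under 0.05 rad) (value of joint swing_bolt above 0.75 rad and value of joint clamp_bar below 0.05 rad and velocity of joint swing_bolt between -0.05 and 0.05 rad/s); the robot touches nothing.
It fails at once if the shard, palette or jar is moved more than 30 mm (distance of any of shard, palette, jar from where it was at the start of the episode above 0.03 m).
It fails at once if the bar is lifted more than 0.15 rad (value of joint clamp_bar above 0.15 rad).
It also fails if it takes over 51 s, if anything falls off the work surface, if the arm or the gripper's body presses on something with over 40 N, if the wrist force passes 120 N, or if a joint passes its speed limit or range.

### The arm

A 6-joint arm with a two-finger parallel gripper is mounted at the origin on the work surface. World frame = base frame: x ahead of the robot, y to its left, z up, the work surface at z = 0. Lengths are in mm, angles in degrees, forces in N, time in s.
With the tool pointing down it reaches from about 350 to 850 mm from the base axis. Payload 8.1 kg.
Tool frame: the origin (TCP) lies midway between the tips of the shut fingers; the grasp point (between the pads) lies 19 mm behind it; x points along the fingers, z is the direction in which the jaws open and shut, and the axes are right-handed (so a half turn about x gives the same grasp; the last joint's range is limited). The gripper opens to 85 mm and grips with 20 to 120 N. Pads are 22 mm wide; open, the fingers measure 114 mm over their backs; the gripper's body (76 mm by 85 mm) begins 54 mm behind the grasp point. The pads swing forward as they close: fully open they stand 13 mm farther back than shut.
Start: joints at [-76.799, 7.471, 85.268, -0, 87.261, -4.893], TCP at [186.366, -570.327, 231.292] pointing down, gripper open.
Joint ranges: [-169.43, 169.43], [-51.17, 129.36], [1.28, 143.12], [-76.62, 256.62], [0, 156.53], [-152.29, 152.29]. Speed limits (degrees/s): [136.94, 136.94, 159.86, 180, 180, 180].

### API

Orientations are given as [roll, pitch, yaw] about the fixed x, y, z axes, in that order (R = Rz(yaw) Ry(pitch) Rx(roll)).
In Python, from bench import r gives the robot as it stands. The module is installed in compiled form; this text tells all that it offers.
- The arm moves only by the tool servo_tool, never from a script. Its argument "commands" is a list that holds one entry, the list of rows, each a list of 7 numbers: the closure in counts, from 0 (fully open) to 255 (shut), then the shift along the tool's x, y, z in cm, then the turn, a rotation vector about the tool's x, y, z in degrees. A call has 1 to 8 rows; each row is the pose to reach, as a shift and turn from the pose commanded when the call began, along the tool's axes at that moment; what a row does not reach only later rows make up. A row lasts 1/10 s, in which the tool goes at most 50 mm and 8.59 degrees, less where a joint would pass 70% of its speed; a pose out of reach is approached as far as the arm can. A call with a gripper value outside its range is refused whole. The fingers move at their own pace and stop on an object; "force" is the grip in N (left out, the last holds). Time passes only in rows, so rows that repeat a pose let the fingers close. It gives the time, the measured TCP pose, the force and the opening at its end, in the units of the state.
- r.sense(): the state, without advancing time (a new reading comes with each control period).
- r.snapshot(name): name is "side" or "top" or "wrist"; returns (picture, depth): 400x640x3 uint8, red, green, blue; 400x640 float32, mm along the optical axis (not along the pixel's ray), 0 where there is no reading.
- r.calibration(name): a dict with "fx", "fy", "cx", "cy" (pixels), "pose" (4x4, takes a point from camera to world coordinates). Camera axes: x right, y down, z forward; pixel columns grow to the right and rows downward; lengths in mm; the calibration is good to about 2 mm. The wrist camera is an equidistant fisheye: a pixel r from the principal point sees the ray r / f radians off the axis. A picture is of the moment at which its call begins: read the wrist's pose just before it. calibration takes no time and is no camera call; for the wrist camera it gives the pose at the moment of the call.
- r.hand_in(): hands the job in, once; it reports no verdict.
The state is a dict: "time": time; "joint_pos": joint angles; "qd": joint speeds; "joint_efforts": joint torques, N m; "tool_pos": TCP position; "tcp_rot": TCP orientation; "ft_force": force on the tool from outside, world axes, zero at the start; "wrist_torque": the same for the moment, N m; "finger_gap": finger opening in mm.
Only numpy, scipy, OpenCV 4.12 (cv2) and the standard library are available. Lean on these libraries where they do the work, as an engineer would, in place of code of your own. Each camera call takes 0.05 s, during which the arm holds its last target.

## Working session

There is one attempt and no reset: what is moved stays moved. The work goes in short steps, Python scripts to look and compute and a tool call to move; the robot and the scene stay as the last step left them, time stands still between calls to the robot, and variables do not carry over. Pictures are saved under pics/ and viewed, and the job is handed in when it is done.

Besides the shell and the picture viewer there is one more tool, called after ">>>" as name([rows], argument=value, ...), one row to a line, values as JSON. servo_tool: Moves the arm, as the interface text tells. Its arguments: {"type":"object","properties":{"commands":{"type":"array","items":{"type":"array","items":{"type":"array","items":{"type":"number"}}}},"force":{"type":"number"}},"required":["commands"]}

```bash
mkdir -p pics
python3 - <<'E'
from bench import r
import cv2,numpy as np
print(r.sense())
for n in("side","top","wrist"):
    c=r.calibration(n);print(n,c)
    p,d=r.snapshot(n);cv2.imwrite(f"pics/{n}0.png",p[:,:,::-1]);np.save(f"{n}0.npy",d)
E
```

```text
{'time': 0.0, 'joint_pos': array([-7.67980014e+01,  7.51534753e+00,  8.53297791e+01, -1.51960894e-03,
        8.72624461e+01, -4.89235788e+00]), 'qd': array([ 0.06058733, -0.11143127, -0.00310232,  0.08946028, -0.03085651,
        0.04911669]), 'joint_efforts': array([ 4.16757093e-04, -5.69401324e+01, -5.00544763e+01, -5.30919488e-05,
        1.48193497e-02,  7.09561007e-06]), 'tool_pos': array([ 186.24039537, -569.77470823,  230.23715814]), 'tcp_rot': array([175.91597113,  89.89241659, 104.01040165]), 'ft_force': array([-0.18670665, -0.40927004, -0.5079185 ]), 'wrist_torque': array([ 0.0238793 , -0.01455968, -0.00240541]), 'finger_gap': 85.64878948335978}
side {'fx': 458.0819215128246, 'fy': 458.0819215128246, 'cx': 324.5197476703365, 'cy': 200.63206017909937, 'pose': array([[-7.87958197e-01, -4.50786180e-01,  4.19420672e-01,
         1.54282286e+02],
       [-6.15569155e-01,  5.61221282e-01, -5.53267827e-01,
         6.42018038e+02],
       [ 1.40176833e-02, -6.94134347e-01, -7.19708977e-01,
         9.06781834e+02],
       [ 0.00000000e+00,  0.00000000e+00,  0.00000000e+00,
      
[... 239 characters left out ...]
499e-01, -3.50918106e-03, -2.53097172e-02,
         6.97676582e+01],
       [ 2.55406008e-02, -1.07864747e-01, -9.93837448e-01,
         1.04835760e+03],
       [ 0.00000000e+00,  0.00000000e+00,  0.00000000e+00,
         1.00000000e+00]])}
wrist {'fx': 309.70691628693146, 'fy': 309.70691628693146, 'cx': 321.0434329832108, 'cy': 198.94864623234497, 'pose': array([[ 3.10490936e-01, -9.07035427e-01, -2.84397806e-01,
         2.59933705e+02],
       [-9.50575158e-01, -2.96740441e-01, -9.13891670e-02,
        -5.46444912e+02],
       [-1.49911812e-03,  2.98716997e-01, -9.54340562e-01,
         3.72962980e+02],
       [ 0.00000000e+00,  0.00000000e+00,  0.00000000e+00,
         1.00000000e+00]])}
```

View pics/side0.png

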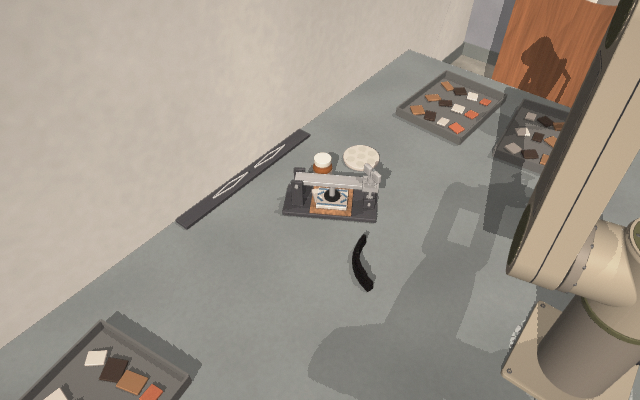

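View pics/top0.png

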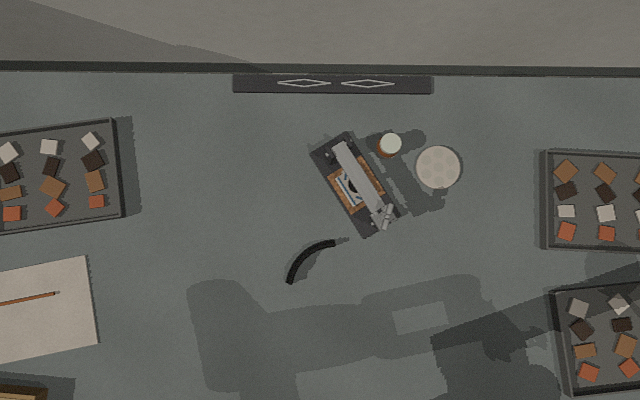

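The top view shows the clamp running from about (340,140) at the rear to (385,220) at the bolt end. The palette is at (438,167), the jar at (390,145) and the shard at (310,258). I'll zoom in.

```bash
cat > h.py <<'E'
from bench import r
import cv2,numpy as np
def cloud(n,d,c=None):
    c=c or r.calibration(n)
    v,u=np.mgrid[0:400,0:640]
    P=np.stack([(u-c['cx'])/c['fx']*d,(v-c['cy'])/c['fy']*d,d],-1)
    return P@c['pose'][:3,:3].T+c['pose'][:3,3]
E
python3 - <<'E'
from h import *
a=cv2.imread('pics/top0.png')[110:260,300:470];b=cv2.imread('pics/side0.png')[140:235,270:400]
a=cv2.resize(a,None,fx=4,fy=4,interpolation=cv2.INTER_CUBIC);cv2.imwrite('pics/topz.png',a)
cv2.imwrite('pics/sidez.png',cv2.resize(b,None,fx=6,fy=6,interpolation=cv2.INTER_CUBIC))
P=cloud('top',np.load('top0.npy'))
z=P[...,2]
print(np.round(z[195:235:2,364:404:2]).astype(int))
for lo,hi in((90,100),(104,150)):
    m=(z>lo)&(z<hi);m[:120]=0;m[245:]=0;m[:,:305]=0;m[:,460:]=0
    Q=P[m];print(lo,len(Q),Q.mean(0),Q.min(0),Q.max(0))
    (cx,cy),(w,h),an=cv2.minAreaRect(Q[:,:2].astype(np.float32));print(cx,cy,w,h,an)
E
```

```text
[[  96  100   96   98   99   97   97   97   21   15   15   16    1    1
     3    1    2    1    2    1]
 [ 100   95   95   98   98  100   98   99   18   15   15   14   14   -1
    -1   -2    3    0    0    3]
 [  96   98   98   97   97   99   98   97   97   15   14   16   16   17
     1   -1   -2    0    0    3]
 [  98   98   99   98   95   96   96   97   95   99   16   17   17   12
     1    0    6   -1    7   -1]
 [  22   98   97   97   97   97   99   99   97   96   16   15  132  139
    14   -2    0    0 1048    0]
 [  22   94   97   95   96   97   96   97   98   98   91  122  139  141
   141   15    3    1   -1    0]
 [  13   15   97  100  103   96   95   97   98  100   98  129  139  141
   140   13    1    4    2    1]
 [  17   16   84   99   99   99   96   19   18   99   97  136  140  139
   136   14   18    2   -1   -1]
 [  15   14   16   93   99   96   96   13   49  103  102  141  139  141
    18   16   15   16    1    3]
 [  15   14   15   15   98   97   93   19  100  119  117  136  140  138
    93   17   16   15    1    1]
 [  16   15   14   91   97   98   94  102  118  11
[... 751 characters left out ...]
    2
     2    2   -1    1    1    1]
 [  17   16   16   19   17   12    5   -4    3   -1    0    2    3    0
     0    0    1    0   -2    2]
 [  13   14   14   15   10    0    0    0    4    1    2    2    3    4
     2    4    3    4   -1   -4]]
90 1355 [661.24359701 -54.45058492  96.95249741] [ 550.75474434 -133.90360092   90.17501851] [759.47495314  22.69220825  99.97229722]
656.9777221679688 -62.69023132324219 219.42022705078125 68.10203552246094 34.216304779052734
104 249 [594.9184226  -95.81931022 129.21882855] [ 549.40830077 -121.68192932  104.21682709] [760.58496788  18.47893379 144.35337343]
654.3912353515625 -60.90290069580078 223.7478485107422 56.1480598449707 33.50030517578125
```

View pics/topz.png

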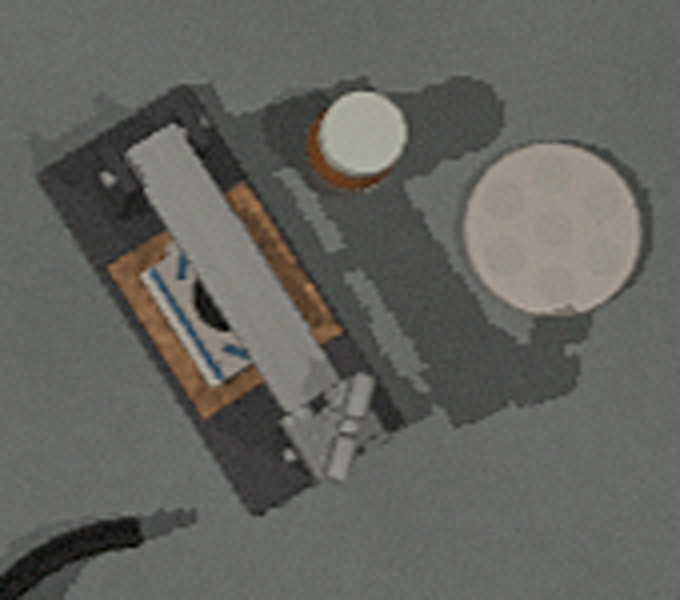

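View pics/sidez.png

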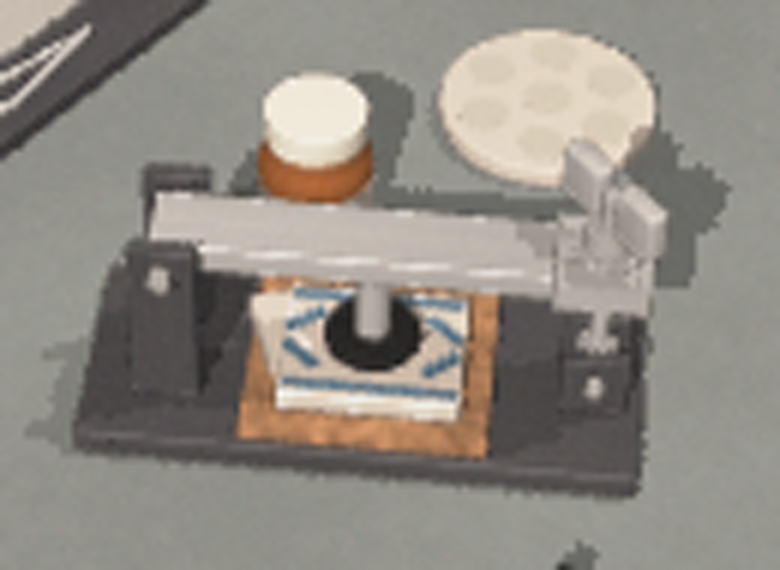

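View pics/wrist0.png

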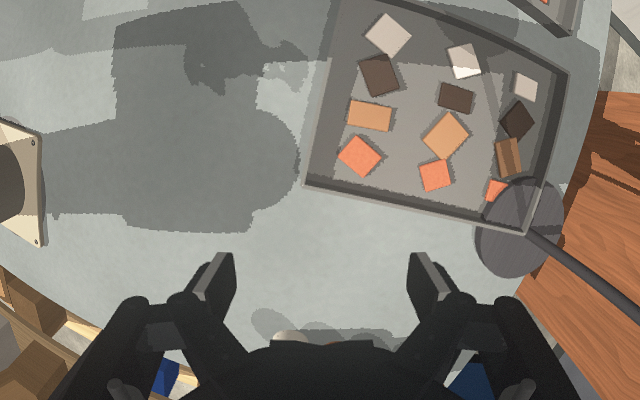

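The zoomed top view shows the bar from (160,140) to (310,400), with the wings from about (362,385) to (340,470). I'll fit the wing and bar axes from the depth.

Run:
```python
from h import *
P=cloud('top',np.load('top0.npy'));z=P[...,2]
def reg(lo,hi,r0,r1,c0,c1):
    m=np.zeros_like(z,bool);m[r0:r1,c0:c1]=1;m&=(z>lo)&(z<hi);return P[m]
def desc(Q,n):
    q=Q[:,:2].astype(np.float32);(c,s,a)=cv2.minAreaRect(q)
    mu=q.mean(0);w,V=np.linalg.eigh(np.cov((q-mu).T));v=V[:,1]
    print(n,len(q),'rect',c,s,a,'mean',mu,'dir',np.degrees(np.arctan2(v[1],v[0]))%180,'z',np.median(Q[:,2]));return q
w=desc(reg(130,150,195,240,364,410),'wing')
bar=reg(90,106,140,208,325,380);b=desc(bar,'bar')
plate=desc(reg(8,22,120,250,300,410),'plate')
for n,c in(('palette',(6,20,140,195,405,470)),('jar',(50,80,125,165,370,410)),('shard',(15,60,230,290,280,350))): desc(reg(*c),n)
# palette/jar extents
P2=cloud('side',np.load('side0.npy'));z=P2[...,2];P=P2
desc(reg(133,150,155,190,355,390),'wing side')
desc(reg(90,106,160,200,293,350),'bar side')
```

```text
wing 149 rect (576.8145141601562, -108.5087890625) (12.451528549194336, 58.761844635009766) 73.45140838623047 mean [ 577.45703 -107.58568] dir 163.27571529658786 z 140.2698163818185
bar 1288 rect (669.28564453125, -39.939491271972656) (175.09185791015625, 68.23544311523438) 25.22062873840332 mean [678.2947  -43.37188] dir 33.18312211376232 z 97.34797215717833
plate 2006 rect (655.8602905273438, -37.06939697265625) (280.13494873046875, 237.03675842285156) 6.775465488433838 mean [657.50336  -41.902676] dir 25.57772873046457 z 15.80846173843338
palette 1520 rect (707.88330078125, -263.1973876953125) (153.59646606445312, 130.80804443359375) 89.45082092285156 mean [ 707.08673 -259.56903] dir 116.49619641880282 z 13.128652592206208
jar 362 rect (755.0961303710938, -132.37762451171875) (47.481689453125, 47.61422348022461) 71.89386749267578 mean [ 754.2019  -131.88367] dir 133.70769756903314 z 66.06846270903839
shard 290 rect (482.3033142089844, 60.658721923828125) (32.91484832763672, 146.3868865966797) 41.15323257446289 mean [484.4048   62.82919] dir 131.37779950770295 z 34.6220677521751
wing side 74 rect (576.0957641601562, -108.05908966064453) (12.664670944213867, 60.13774871826172) 71.000244140625 mean [ 575.21857 -107.66702] dir 163.44963497406732 z 137.85698325772069
bar side 665 rect (686.3992919921875, -43.98851776123047) (144.22311401367188, 64.48384857177734) 37.821250915527344 mean [688.3905   -36.798477] dir 31.476268442891666 z 94.41324925825882
```

Run:
```python
from h import *
from scipy.spatial.transform import Rotation as R
s=r.sense();M=R.from_euler('xyz',s['tcp_rot'],degrees=True).as_matrix();print(M.round(3))
print(np.degrees(np.arctan2(M[1,2],M[0,2])), s['time'])
```

```text
[[-0.     0.951  0.311]
 [ 0.001  0.311 -0.951]
 [-1.     0.    -0.001]]
-71.9054634836153 0.15
```

>>> servo_tool([
  [[0,0.5,6,-4,-7,0,0],[0,1,12,-8,-14,0,0],[0,1.5,18,-11.5,-21,0,0],[0,2,24,-15,-28,0,0],[0,2.5,30,-18.5,-35,0,0],[0,3,36,-22,-42,0,0],[0,3.5,42,-26,-48,0,0],[0,4,46,-28.5,-52,0,0]],
])

```text
time: 0.95
tool_pos: [444.3, -263.4, 202.4]
tcp_rot: [-12.6, 90.0, -32.2]
ft_force: [-0.0, -0.6, 0.2]
finger_gap: 85.4
```

```bash
cat >> h.py <<'E'
from scipy.spatial.transform import Rotation as R
def st():
    s=r.sense();M=R.from_euler('xyz',s['tcp_rot'],degrees=True).as_matrix()
    print('t',s['time'],'q',s['joint_pos'].round(1),'p',s['tool_pos'].round(1),'az',np.degrees(np.arctan2(M[1,2],M[0,2])).round(1),'gap',round(s['finger_gap'],1),'F',s['ft_force'].round(1));print(M.round(3))
    return s,M
def delta(p):
    s,M=st();print('delta cm',(M.T@(np.array(p)-s['tool_pos'])/10).round(2))
E
python3 -c "
from h import *
delta((576.5,-108.2,190))"
```

```text
t 0.95 q [-36.4  -4.7 100.6   0.   84.  -16.7] p [ 444.3 -263.4  202.4] az -19.7 gap 85.4 F [-0.  -0.6  0.2]
[[ 0.     0.337  0.942]
 [-0.     0.942 -0.337]
 [-1.    -0.     0.   ]]
delta cm [ 1.24 19.07  7.23]
```

>>> servo_tool([
  [[0,0.3,4.8,1.8,-1,0,0],[0,0.6,9.5,3.6,-2,0,0],[0,0.9,14.3,5.4,-3,0,0],[0,1.2,18,6.8,-3,0,0],[0,1.2,19.1,7.2,-3,0,0],[0,1.2,19.1,7.2,-3,0,0],[0,1.2,19.1,7.2,-3,0,0]],
])

```text
time: 1.65
tool_pos: [575.5, -110.8, 190.3]
tcp_rot: [-140.8, 89.9, -157.7]
ft_force: [0.1, -1.1, 0.5]
finger_gap: 85.1
```

```bash
python3 -c "
from h import *
delta((576.5,-108.2,190))
c=r.calibration('wrist');print(c['pose'])
p,d=r.snapshot('wrist');cv2.imwrite('pics/w1.png',p[:,:,::-1]);np.save('w1.npy',d);np.save('w1pose.npy',c['pose'])
p,d=r.snapshot('side');cv2.imwrite('pics/s1.png',p[:,:,::-1])"
```

```text
t 1.65 q [-15.9   6.6  90.5  -0.   82.9   1. ] p [ 575.5 -110.8  190.3] az -16.9 gap 85.1 F [ 0.1 -1.1  0.5]
[[-0.001  0.291  0.957]
 [-0.     0.957 -0.291]
 [-1.    -0.001 -0.001]]
delta cm [0.03 0.28 0.02]
[[ 9.56801295e-01 -2.77349134e-01 -8.72280884e-02  5.98723725e+02]
 [-2.90742637e-01 -9.12746749e-01 -2.86987965e-01 -3.76281555e+01]
 [-2.12905605e-05  2.99951381e-01 -9.53954490e-01  3.32887993e+02]
 [ 0.00000000e+00  0.00000000e+00  0.00000000e+00  1.00000000e+00]]
```

View pics/w1.png

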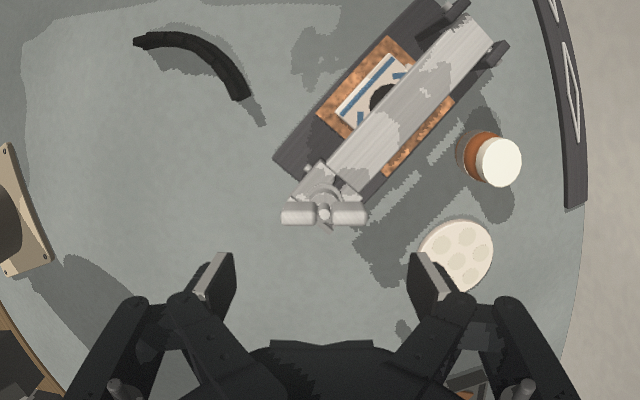

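View pics/s1.png

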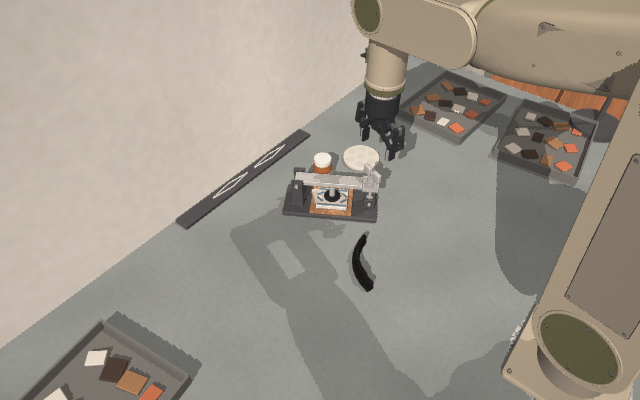

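The wrist view shows the wings level from (280,214) to (368,214), with the hub at (324,214). The bar heads up-right and the palette is near the right finger. I'll cast those rays.

Run:
```python
from h import *
c=r.calibration('wrist');T=np.load('w1pose.npy')
def ray(u,v,z):
    x,y=(u-c['cx'])/c['fx'],(v-c['cy'])/c['fy'];t=np.hypot(x,y)
    d=np.array([x/t*np.sin(t),y/t*np.sin(t),np.cos(t)]);w=T[:3,:3]@d
    return T[:3,3]+w*(z-T[2,3])/w[2]
a=cv2.imread('pics/w1.png')
cv2.imwrite('pics/w1z.png',cv2.resize(a[140:250,260:400],None,fx=5,fy=5,interpolation=cv2.INTER_CUBIC))
for p in((281,205),(281,223),(367,205),(367,223)):print(p,ray(*p,139.7).round(1))
# depth points by fisheye
d=np.load('w1.npy');v,u=np.mgrid[0:400,0:640];x=(u-c['cx'])/c['fx'];y=(v-c['cy'])/c['fy'];t=np.hypot(x,y)+1e-9
k=np.tan(t)/t
P=np.stack([x*k*d,y*k*d,d],-1)@T[:3,:3].T+T[:3,3]
z=P[...,2];m=(z>134)&(z<150);m[:185]=0;m[240:]=0;m[:,:260]=0;m[:,390:]=0
q=P[m][:,:2].astype(np.float32);print(len(q),cv2.minAreaRect(q),np.median(P[m][:,2]))
vv,uu=np.nonzero(m);print(uu.min(),uu.max(),vv.min(),vv.max())
m=(z>92)&(z<100);m[:30]=0;m[205:]=0;m[:,:330]=0;m[:,480:]=0
q=P[m][:,:2].astype(np.float32);print(len(q),cv2.minAreaRect(q))
l=cv2.fitLine(q,cv2.DIST_HUBER,0,.01,.01).ravel();print('bar line',l,np.degrees(np.arctan2(l[1],l[0])))
```

```text
(281, 205) [554.5 -92.1 139.7]
(281, 223) [ 550.2 -104.2  139.7]
(367, 205) [ 609.  -108.6  139.7]
(367, 223) [ 605.9 -121.1  139.7]
1205 ((579.1182861328125, -109.12091827392578), (11.491659164428711, 60.04326248168945), 72.98880004882812) 139.52722763617095
280 368 208 225
8899 ((664.595947265625, -55.828857421875), (184.42916870117188, 40.166961669921875), 33.75860595703125)
bar line [ 8.414499e-01  5.403351e-01  6.632097e+02 -5.645751e+01] 32.70645
```

View pics/w1z.png

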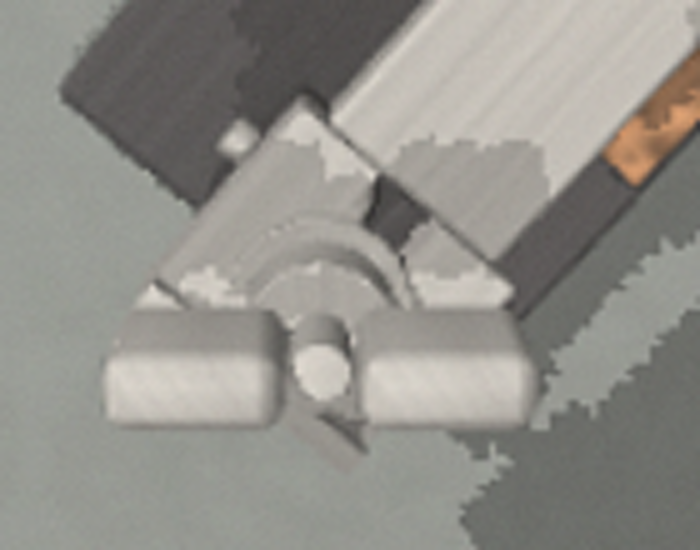

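>>> servo_tool([
  [[0,2.5,0.2,0.2,0,0,0],[0,5,0.2,0.2,0,0,0],[0,7,0.2,0.2,0,0,0],[0,8,0.2,0.2,0,0,0],[0,8.7,0.2,0.2,0,0,0],[0,8.7,0.2,0.2,0,0,0],[0,8.7,0.2,0.2,0,0,0]],
])

```text
time: 2.45
tool_pos: [579.1, -109.3, 104.8]
tcp_rot: [0.2, 89.9, -16.8]
ft_force: [0.8, 0.8, 0.4]
finger_gap: 85.5
```

```bash
python3 -c "
from h import *
delta((578,-109,103))
p,d=r.snapshot('wrist');cv2.imwrite('pics/w2.png',p[:,:,::-1])"
```

```text
t 2.45 q [-15.7  11.1  94.8  -0.   74.    1.3] p [ 579.1 -109.3  104.8] az -16.9 gap 85.5 F [0.8 0.8 0.4]
[[ 0.001  0.291  0.957]
 [-0.     0.957 -0.291]
 [-1.     0.     0.002]]
delta cm [ 0.18 -0.   -0.12]
```

View pics/w2.png

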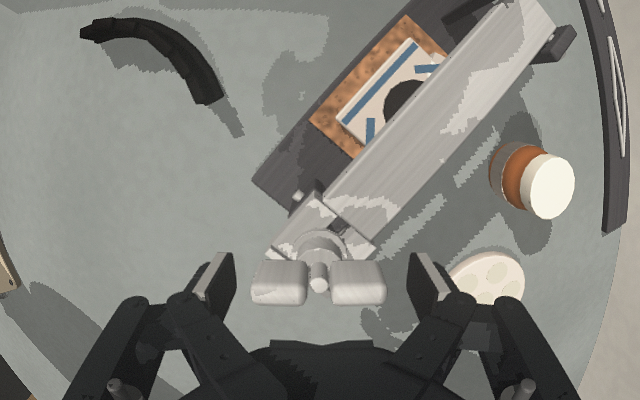

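The wings sit between the pads at cols 252–386, with the pads at 234 and 409, so they are centred to about 1 mm. Closing now.

>>> servo_tool([
  [[60,0.1,0,-0.1,0,0,0],[100,0.1,0,-0.1,0,0,0],[120,0.1,0,-0.1,0,0,0],[120,0.1,0,-0.1,0,0,0],[120,0.1,0,-0.1,0,0,0],[120,0.1,0,-0.1,0,0,0]],
], force=45)

```text
time: 3.1
tool_pos: [578.1, -108.7, 103.3]
tcp_rot: [-0.1, 89.9, -17.0]
ft_force: [-0.8, 1.1, 5.4]
finger_gap: 59.4
```

```bash
python3 -c "
from h import *
st()
p,d=r.snapshot('wrist');cv2.imwrite('pics/w3.png',p[:,:,::-1])"
```

```text
t 3.1 q [-15.6  11.1  95.   -0.   73.9   1.3] p [ 578.1 -108.7  103.3] az -16.9 gap 59.4 F [-0.8  1.1  5.4]
[[ 0.001  0.291  0.957]
 [-0.     0.957 -0.291]
 [-1.    -0.     0.001]]
```

View pics/w3.png

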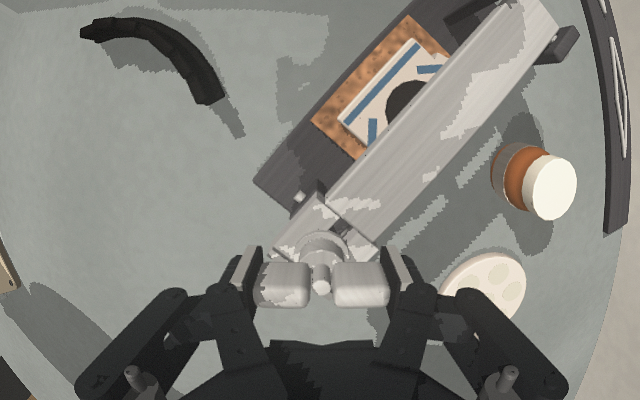

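Gripped, with the pads on both wing ends and a gap of 59.4. Turning anticlockwise while rising 0.07 mm/deg.

>>> servo_tool([
  [[120,-0.04,0,0,-6,0,0],[120,-0.08,0,0,-12,0,0],[120,-0.13,0,0,-18,0,0],[120,-0.17,0,0,-24,0,0],[120,-0.21,0,0,-30,0,0],[120,-0.25,0,0,-36,0,0],[120,-0.29,0,0,-42,0,0],[120,-0.34,0,0,-48,0,0]],
])

```text
time: 3.95
tool_pos: [577.2, -108.8, 106.6]
tcp_rot: [169.0, 89.9, -159.7]
ft_force: [-5.7, -0.2, 7.3]
finger_gap: 58.9
```

```bash
python3 -c "
from h import *
st()
p,d=r.snapshot('wrist');cv2.imwrite('pics/w4.png',p[:,:,::-1])"
```

```text
t 3.95 q [-15.7  10.8  94.9  -0.   74.3 -47. ] p [ 577.2 -108.8  106.6] az 31.3 gap 58.9 F [-5.7 -0.2  7.3]
[[-0.001 -0.52   0.854]
 [-0.     0.854  0.52 ]
 [-1.     0.    -0.001]]
```

View pics/w4.png

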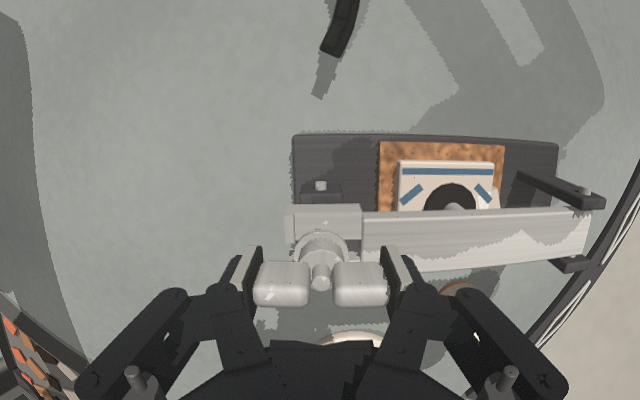

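The nut turned with the gripper (az 31°, forces small, bolt still upright). Continuing.

>>> servo_tool([
  [[120,-0.04,0,0,-6,0,0],[120,-0.08,0,0,-12,0,0],[120,-0.13,0,0,-18,0,0],[120,-0.17,0,0,-24,0,0],[120,-0.21,0,0,-30,0,0],[120,-0.25,0,0,-36,0,0],[120,-0.29,0,0,-42,0,0],[120,-0.34,0,0,-48,0,0]],
])

```text
time: 4.8
tool_pos: [576.8, -109.5, 109.9]
tcp_rot: [139.3, 89.9, -141.4]
ft_force: [-7.8, -4.2, 7.7]
finger_gap: 59.2
```

```bash
python3 -c "
from h import *
st()"
```

```text
t 4.8 q [-15.7  10.6  94.7  -0.1  74.7 -95. ] p [ 576.8 -109.5  109.9] az 79.3 gap 59.2 F [-7.8 -4.2  7.7]
[[-0.002 -0.983  0.185]
 [-0.001  0.185  0.983]
 [-1.     0.001 -0.002]]
```

>>> servo_tool([
  [[120,-0.04,0.03,-0.03,-6,0,0],[120,-0.08,0.07,-0.07,-12,0,0],[120,-0.13,0.07,-0.07,-18,0,0],[120,-0.17,0.07,-0.07,-24,0,0],[120,-0.21,0.07,-0.07,-30,0,0],[120,-0.25,0.07,-0.07,-36,0,0],[120,-0.3,0.07,-0.07,-43,0,0],[120,-0.3,0.07,-0.07,-43,0,0]],
])

```text
time: 5.6
tool_pos: [576.8, -110.3, 113.1]
tcp_rot: [154.2, 89.9, -83.5]
ft_force: [-2.3, -4.3, 5.1]
finger_gap: 59.6
```

```bash
python3 -c "
from h import *
st()
p,d=r.snapshot('wrist');cv2.imwrite('pics/w5.png',p[:,:,::-1])"
```

```text
t 5.6 q [-1.580e+01  1.040e+01  9.470e+01 -1.000e-01  7.490e+01 -1.381e+02] p [ 576.8 -110.3  113.1] az 122.3 gap 59.6 F [-2.3 -4.3  5.1]
[[ 0.    -0.845 -0.535]
 [-0.002 -0.535  0.845]
 [-1.     0.001 -0.002]]
```

View pics/w5.png

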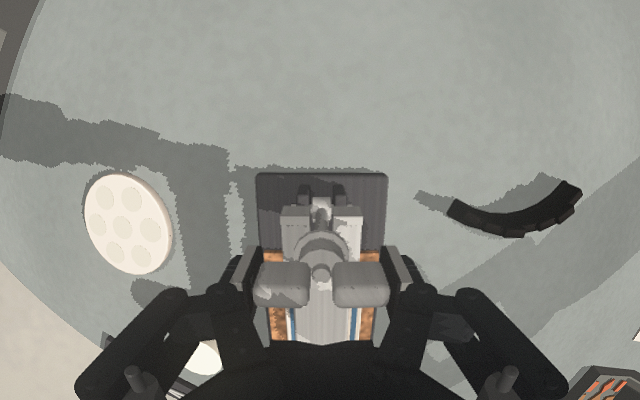

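The wings are parallel to the pin, so the nut is at about 2.63 rad, and the bolt is still upright in the slot. Now swinging it out along the arc, translating only while the wings pivot in the pads.

>>> servo_tool([
  [[120,0,0.31,0,0,0,0],[120,0.02,0.63,0,0,0,0],[120,0.04,0.94,0,0,0,0],[120,0.08,1.25,0,0,0,0],[120,0.12,1.56,0,0,0,0],[120,0.17,1.87,0,0,0,0],[120,0.23,2.17,0,0,0,0],[120,0.3,2.48,0,0,0,0]],
], force=30)

```text
time: 6.45
tool_pos: [557.8, -122.2, 110.7]
tcp_rot: [-122.5, 89.7, -0.4]
ft_force: [6.3, 1.3, 3.7]
finger_gap: 59.6
```

```bash
python3 -c "
from h import *
st()
p,d=r.snapshot('wrist');cv2.imwrite('pics/w6.png',p[:,:,::-1])"
```

```text
t 6.45 q [-1.760e+01  7.900e+00  9.770e+01  1.000e-01  7.410e+01 -1.397e+02] p [ 557.8 -122.2  110.7] az 122.1 gap 59.6 F [6.3 1.3 3.7]
[[ 0.005 -0.847 -0.531]
 [-0.    -0.531  0.847]
 [-1.    -0.004 -0.003]]
```

View pics/w6.png

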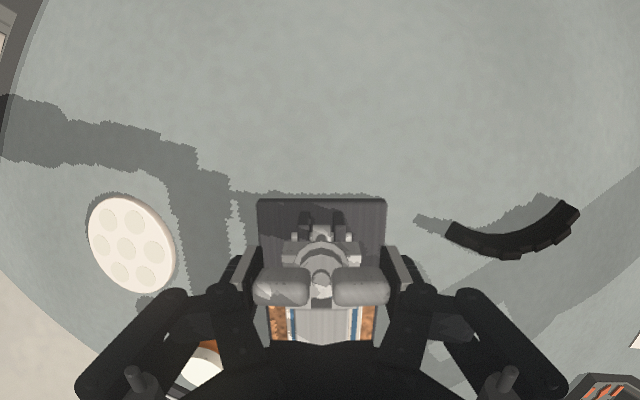

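The washer is past the lip and the bolt is moving out with little force. Continuing.

>>> servo_tool([
  [[120,0.15,0.52,0,0,0,0],[120,0.32,1.03,0,0,0,0],[120,0.52,1.53,0,0,0,0],[120,0.74,2.01,0,0,0,0],[120,0.99,2.49,0,0,0,0],[120,1.26,2.95,0,0,0,0],[120,1.55,3.4,0,0,0,0],[120,1.87,3.83,0,0,0,0]],
])

```text
time: 7.3
tool_pos: [524.9, -143.0, 92.4]
tcp_rot: [-131.3, 89.8, -9.2]
ft_force: [1.7, 0.5, 8.8]
finger_gap: 59.2
```

```bash
python3 -c "
from h import *
st()
p,d=r.snapshot('wrist');cv2.imwrite('pics/w7.png',p[:,:,::-1])"
```

```text
t 7.3 q [-2.070e+01  5.000e+00  1.029e+02  1.000e-01  7.190e+01 -1.428e+02] p [ 524.9 -143.    92.4] az 122.1 gap 59.2 F [1.7 0.5 8.8]
[[ 0.004 -0.847 -0.531]
 [-0.001 -0.531  0.847]
 [-1.    -0.003 -0.003]]
```

View pics/w7.png

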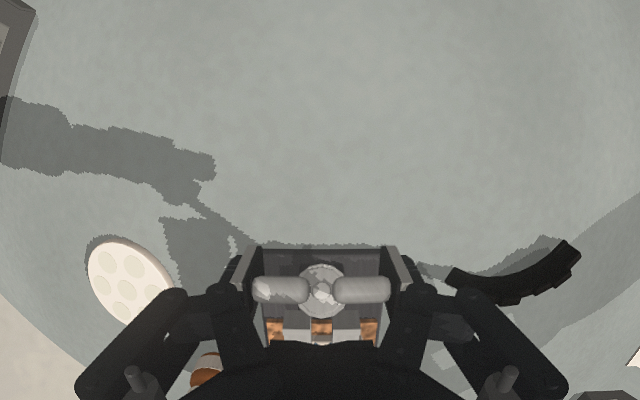

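>>> servo_tool([
  [[120,0.34,0.41,0,0,0,0],[120,0.7,0.81,0,0,0,0],[120,1.09,1.19,0,0,0,0],[120,1.49,1.54,0,0,0,0],[120,1.91,1.88,0,0,0,0],[120,2.35,2.19,0,0,0,0],[120,2.65,2.38,0,0,0,0],[120,2.65,2.38,0,0,0,0]],
])

```text
time: 8.15
tool_pos: [503.4, -156.4, 64.8]
tcp_rot: [-175.3, 89.9, -53.2]
ft_force: [-2.5, -4.0, 4.2]
finger_gap: 59.4
```

```bash
python3 -c "
from h import *
st()
p,d=r.snapshot('wrist');cv2.imwrite('pics/w8.png',p[:,:,::-1])"
```

```text
t 8.15 q [-2.280e+01  4.600e+00  1.064e+02 -1.000e-01  6.880e+01 -1.448e+02] p [ 503.4 -156.4   64.8] az 122.1 gap 59.4 F [-2.5 -4.   4.2]
[[ 0.001 -0.847 -0.531]
 [-0.002 -0.531  0.847]
 [-1.    -0.    -0.002]]
```

View pics/w8.png

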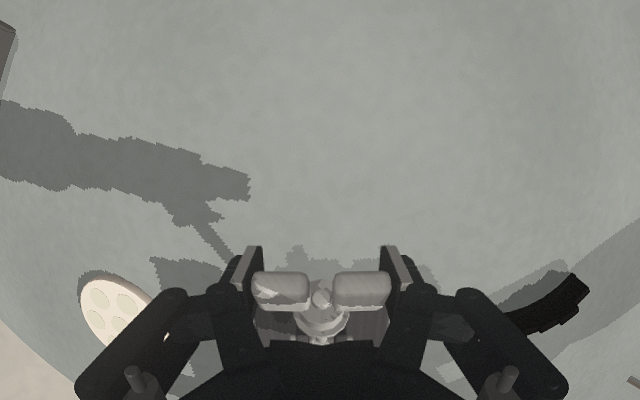

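The bolt leans about 57° and the wings are still held between the pads. Releasing, then backing straight up.

>>> servo_tool([
  [[60,0,0,0,0,0,0],[0,0,0,0,0,0,0],[0,0,0,0,0,0,0],[0,0,0,0,0,0,0],[0,0,0,0,0,0,0],[0,0,0,0,0,0,0]],
])

```text
time: 8.8
tool_pos: [503.1, -155.2, 64.1]
tcp_rot: [25.3, 90.0, 147.4]
ft_force: [-0.7, 0.0, 0.6]
finger_gap: 85.4
```

```bash
python3 -c "
from h import *
st()
p,d=r.snapshot('wrist');cv2.imwrite('pics/w9.png',p[:,:,::-1])"
```

```text
t 8.8 q [ -22.7    4.7  106.5    0.    68.9 -144.8] p [ 503.1 -155.2   64.1] az 122.1 gap 85.4 F [-0.7  0.   0.6]
[[-0.    -0.847 -0.531]
 [ 0.    -0.531  0.847]
 [-1.     0.     0.   ]]
```

View pics/w9.png

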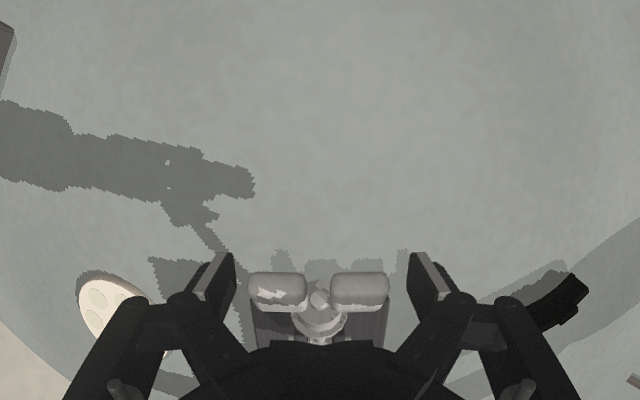

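The wings are clear of both pads (gaps at cols 233–249 and 389–410). Raising.

>>> servo_tool([
  [[0,-2,0,0,0,0,0],[0,-5,0,0,0,0,0],[0,-8,0,0,0,0,0],[0,-11,2,0,0,0,0],[0,-14,5,0,0,0,0],[0,-16,8,0,0,0,0],[0,-16,10,0,0,0,0],[0,-16,10,0,0,0,0]],
])

```text
time: 9.65
tool_pos: [423.2, -199.7, 224.2]
tcp_rot: [122.7, 89.3, -116.1]
ft_force: [0.8, -0.1, -0.1]
finger_gap: 85.6
```

Run:
```python
from h import *
st()
p,d=r.snapshot('wrist');cv2.imwrite('pics/w10.png',p[:,:,::-1])
p,ds=r.snapshot('side');cv2.imwrite('pics/s10.png',cv2.resize(p[120:300,250:420,::-1],None,fx=3.3,fy=3.3))
P=cloud('side',ds);z=P[...,2]
m=np.zeros_like(z,bool);m[160:230,340:420]=1
# clamp frame
a=np.radians(32.5);o=np.array([576.8,-109.5])
D=P[...,:2]-o;X=D[...,0]*np.cos(a)+D[...,1]*np.sin(a);Y=-D[...,0]*np.sin(a)+D[...,1]*np.cos(a)
k=m&(X<-30)&(X>-130)&(abs(Y)<40)&(z>35)&(z<140)
print('bolt pts',k.sum(),np.median(X[k]),X[k].min(),np.median(z[k]),z[k].max())
k=(abs(Y)<14)&(z>80)&(z<140)&(X>0)&(X<200)
for lo in(0,40,80,120,150):
    j=k&(X>=lo)&(X<lo+40);print('bar',lo,j.sum(),np.median(z[j]))
p,d=r.snapshot('top');cv2.imwrite('pics/t10.png',cv2.resize(p[100:300,260:480,::-1],None,fx=3,fy=3))
```

```text
t 9.65 q [ -31.   -13.2  106.    -0.6   87.2 -152.2] p [ 423.2 -199.7  224.2] az 121.2 gap 85.6 F [ 0.8 -0.1 -0.1]
[[-0.005 -0.855 -0.519]
 [-0.01  -0.519  0.855]
 [-1.     0.01  -0.006]]
bolt pts 293 -77.13628709128706 -97.8706814248258 91.14025721172368 104.13756065779967
bar 0 118 93.80657456631525
bar 40 112 94.50411295736671
bar 80 118 94.76708461808187
bar 120 116 94.46607896048607
bar 150 116 94.5598492106609
```

View pics/s10.png

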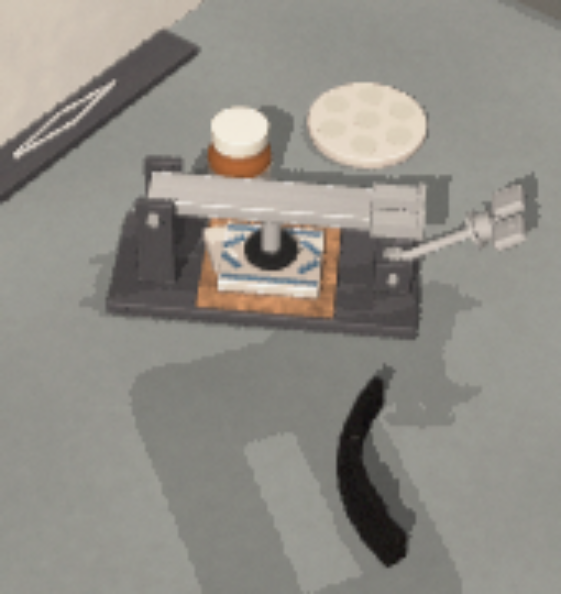

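View pics/w10.png

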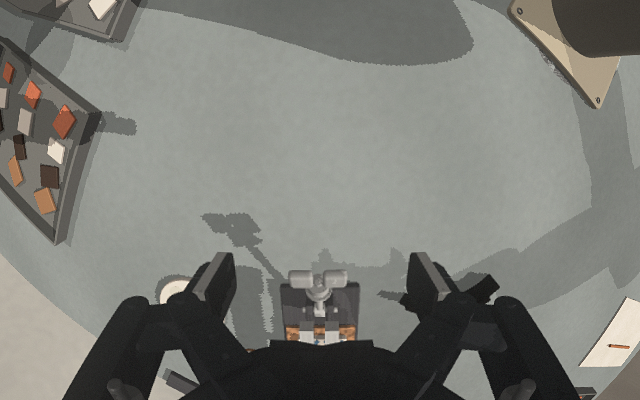

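The bolt is leaning well out, the bar is flat, and the bystanders are in place. Joint 6 is at −152.2, right by its −152.3 limit, so I'm turning it back before hand-in.

>>> servo_tool([
  [[0,0,0,0,5,0,0],[0,0,0,0,10,0,0],[0,0,0,0,15,0,0],[0,0,0,0,15,0,0],[0,0,0,0,15,0,0]],
])

```text
time: 10.3
tool_pos: [424.1, -198.8, 223.1]
tcp_rot: [123.5, 89.4, -130.0]
ft_force: [0.7, 0.6, 0.5]
finger_gap: 85.5
```

Run:
```python
from h import *
st()
p,ds=r.snapshot('side');P=cloud('side',ds);z=P[...,2]
a=np.radians(32.5);o=np.array([576.8,-109.5])
D=P[...,:2]-o;X=D[...,0]*np.cos(a)+D[...,1]*np.sin(a);Y=-D[...,0]*np.sin(a)+D[...,1]*np.cos(a)
m=np.zeros_like(z,bool);m[160:230,340:420]=1
k=m&(X<-30)&(X>-130)&(abs(Y)<40)&(z>35)&(z<140)
print(np.median(X[k]),np.median(z[k]),'lean',np.degrees(np.arctan2(-np.median(X[k]),np.median(z[k])-34)))
r2,d=r.snapshot('top');P=cloud('top',d);z=P[...,2]
for n,(lo,hi,r0,r1,c0,c1) in(('jar',(50,80,125,165,370,410)),('shard',(15,60,230,290,280,350))):
    m=np.zeros_like(z,bool);m[r0:r1,c0:c1]=1;m&=(z>lo)&(z<hi);print(n,m.sum(),P[m].mean(0))
print(r.hand_in())
```

```text
t 10.3 q [ -30.9  -13.   105.9   -0.6   87.2 -137.4] p [ 424.1 -198.8  223.1] az 106.5 gap 85.5 F [0.7 0.6 0.5]
[[-0.007 -0.959 -0.284]
 [-0.008 -0.284  0.959]
 [-1.     0.009 -0.006]]
-76.44734460220538 91.11092353819055 lean 53.23798041015926
jar 361 [ 754.26642536 -131.91048388   65.62500224]
shard 290 [484.38733308  62.83653777  34.72385214]
the job is handed in; nothing more can be done
None
```

The clamp is released and the job was handed in at about 10.4 s; no verdict comes back.

- **Nut:** I gripped the wing ends and turned them about 139° anticlockwise, from roughly 0.2 to 2.63 rad, while the bolt stood upright in its slot.
- **Bolt:** I then swung it out along its arc and let go.
- **Force:** the highest reading between moves was about 10 N.

Last checks before hand-in:
- **Lean:** the side view's depth gives about 53° and the arm's path gives about 57°. Both are well above the 43° needed.
- **Bar:** it is flat, with its top at 94–95 mm along its length. The given height is 96 mm and the calibration is good to about 2 mm.
- **Bystanders:** the jar and shard measured within 0.1 mm of where they started. I checked the palette only by eye, and it looks unmoved.
- **Gripper:** it is open and clear of everything.

**Near miss:** joint 6 read −152.2° against its −152.29° limit during the retreat. I turned it back to −137° before handing in, and no reading showed it past the limit.

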